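# Load the desiccant drying pot

### The arm

A 7-joint arm with a two-finger parallel gripper is mounted at the origin on the work surface; the furniture and walls round the work are solid. World frame = base frame: x ahead of the robot, y to its left, z up, the work surface at z = 0. Lengths are in m, angles in rad, forces in N, time in s.
With the tool pointing down it reaches from about 0.375 to 0.925 m from the base axis. Payload 3.1 kg.
Tool frame: the origin (TCP) lies between the finger pads; the fingertips stand 19 mm ahead of it and the grasp point (between the pads) is the TCP; z points along the fingers, y is the direction in which the jaws open and shut (so a half turn about z gives the same grasp; the last joint's range is limited). The gripper opens to 85 mm and grips with 20 to 120 N. Pads are 22 mm wide; open, the fingers measure 114 mm over their backs; the gripper's body (76 mm by 85 mm) begins 54 mm behind the grasp point. The pads swing forward as they close: fully open they stand 13 mm farther back than shut.
Start: joints at [-1.278, 0.383, 0.044, 1.598, -0.018, 1.161, -0.05], TCP at [0.248, 0.601, 0.25] pointing down, gripper open.
Joint ranges: [-2.61, 2.61], [-0.41, 2.15], [-1.48, 1.57], [0, 2.5], [-1.57, 4.71], [0.05, 1.97], [-2.85, 2.85]. Speed limits (rad/s): [2.79, 2.79, 3.14, 3.14, 3.14, 3.14, 3.14].

### API

Orientations are given as a unit quaternion [x, y, z, w].
In Python, from bench import move_ptp, movel, move_j, move_gripper, pause, inverse_kinematics, read_camera, camera_params, MotionError, sign_off, look_for, tip_of, read_time_s, read_qpos, read_joint_vel, read_effort, read_eef_pos, read_tcp_rot, read_ft_force, read_ft_torque, read_finger_gap gives the robot as it stands. Calls block until the motion is done:
- move_ptp(position, orientation): joint-space move of the TCP to a pose.
- movel(position, orientation=None, speed=0.15): straight line of the TCP; orientation=None keeps the orientation; speed is the mean speed in m/s.
- move_j(angles): joint-space move.
- move_gripper(opening, effort=None): finger opening in m; effort is the grip in N (None keeps the last); returns when the fingers have stopped.
- pause(seconds).
- inverse_kinematics(position, orientation): joint angles nearest the present ones, or None.
- read_camera(name): name is "scene" or "top" or "wrist"; returns the picture (384x512x3 uint8, red, green, blue); there is no depth.
- camera_params(name): a dict with "K" (3x3 intrinsics, pixels), "camera_from_world" (4x4, takes a point from world to camera coordinates). Camera axes: x right, y down, z forward; pixel columns grow to the right and rows downward; lengths in m; the calibration is good to about 2 mm. A picture is of the moment at which its call begins: read the wrist's pose just before it. camera_params takes no time and is no camera call; for the wrist camera it gives the pose at the moment of the call.
A pose or a line that the arm cannot do raises MotionError and nothing moves.
- sign_off(): hands the job in, once; it reports no verdict.
Trained networks look in the newest picture that a camera, given by its name, has taken for a name from the list of things; names that differ only in an ending like _2 or _b are one class to them, and where a whole thing is asked for, a point or a joint stands for the part that bears it (a point fixed in the world has none). Each returns a list of dicts, best first, with "confidence" (0 to 1); they miss things now and then, are a little off and sometimes report something else, mostly with a low value. They report only what shows in the picture. A call takes as long as a camera call. They do not tell look-alikes from the thing itself.
- look_for(camera, name): "at" ([column, row] in pixels, amid what is visible of it).
- tip_of(camera, name): "at" ([column, row] in pixels: a listed point, or the origin of a listed thing).
Readings, each from a call of its own:
- read_time_s(): time.
- read_qpos(): joint angles.
- read_joint_vel(): joint speeds.
- read_effort(): joint torques, N m.
- read_eef_pos(): TCP position.
- read_tcp_rot(): TCP orientation.
- read_ft_force(): force on the tool from outside, world axes, zero at the start.
- read_ft_torque(): the same for the moment, N m.
- read_finger_gap(): finger opening in m.
Only numpy, scipy, OpenCV 4.12 (cv2) and the standard library are available. Lean on these libraries where they do the work, as an engineer would, in place of code of your own. Each camera call takes 0.05 s, during which the arm holds its last target.

### The job

Get the drying pot ready for the oven: unscrew its blue cap anticlockwise, without forcing it, keep hold of it as it comes free, and lay it right way up, flat in the grey tray. Then put every white desiccant cassette from the counter (three to five of them) into the open pot. Leave the two round ointment jars where they stand.

Things in the scene. Friction and masses are not known exactly. Their poses are not given: they have to be found in the camera images.
- pot: aluminium drying pot, fixed to the counter; 124 mm across, 104 mm tall, on a 148 mm round foot plate 8 mm thick; inside it is 94 mm across, its floor 12 mm above the counter. Origin on its axis at counter height, z up. Its neck has a coarse right-hand outside thread, 11 mm of rise per turn.
- pot_mouth (a point): centre of the pot's round mouth, at its rim, 104 mm above the counter
- cap: blue screw cap, 124 mm across, 71 mm tall with its knob, 150 g, open below; loose, held only by the thread. Origin on its axis at the skirt's lower edge, z up. Screwed on at the start; turned anticlockwise from above it comes free after about 10 rad (18 mm of climb), then must be lifted 25 mm to clear the neck. It turns lightly, rests where it is let go; do not turn it beyond 11 rad.
- cap_knob (a point): centre of the cap's ribbed round knob, 45 mm in diameter and 30 mm tall; this point is on the cap's axis, 56 mm above the skirt's lower edge, 15 mm above the cap's flat top and 15 mm below the knob's top. Turns with the cap; z along its axis, upward.
- tray: open grey tray, fixed; 185 mm (its x) by 235 mm (its y) and 52 mm high, walls 3 to 4 mm, floor 3 mm thick. Origin under its centre, at counter height. Laid in it, the cap's knob point stands 59 mm above the counter.
- jar: bystander: small white ointment jar, 60 mm across, 42 mm tall; origin under its centre
- jar_b: bystander: another white ointment jar, 58 mm across, 40 mm tall; origin under its centre
- cassette_1_mid (a point): desiccant cassette: white plastic block with an orange window, 70 x 30 x 16 mm (its x, y, z), 40 g; this point is its centre, x along its length. May be absent.
- cassette_2_mid (a point): desiccant cassette: white plastic block with an orange window, 70 x 30 x 16 mm (its x, y, z), 40 g; this point is its centre, x along its length. May be absent.
- cassette_3_mid (a point): desiccant cassette: white plastic block with an orange window, 70 x 30 x 16 mm (its x, y, z), 40 g; this point is its centre, x along its length. May be absent.
- cassette_4_mid (a point): desiccant cassette: white plastic block with an orange window, 70 x 30 x 16 mm (its x, y, z), 40 g; this point is its centre, x along its length. May be absent.
- cassette_5_mid (a point): desiccant cassette: white plastic block with an orange window, 70 x 30 x 16 mm (its x, y, z), 40 g; this point is its centre, x along its length. May be absent.
There are look-alikes about, which are no part of the job. Leave any green look-alike of the part that bears cassette_3_mid alone.

How it is judged:
By the outcome, as a careful person would: the job done as asked, in the order asked, and still so for the second after the job is handed in, with the robot touching nothing.
Of cassette_1, cassette_2, cassette_3, cassette_4, cassette_5 only 3 to 5 are there at a start; the rules pass over those that are not, and their reading is None.
At some moment in a run one of cassette_1, cassette_2, cassette_3, cassette_4, cassette_5 may be knocked a few centimetres aside while the robot is not near it.
Once in a run the grip may slacken for a moment while it holds something.
It also fails if it takes over 210 s, if anything falls off the work surface, if the arm or the gripper's body presses on something with over 40 N, if the wrist force passes 120 N, or if a joint passes its speed limit or range.

## Working session

There is one attempt and no reset: what is moved stays moved. The work goes in short steps, each a Python script; the robot and the scene stay as the last script left them, time stands still between calls to the robot, and variables do not carry over. Pictures are saved under pics/ and viewed, and the job is handed in when it is done.

```bash
ls; mkdir -p pics; python3 - <<'E'
from bench import *
import cv2
for c in ["scene","top","wrist"]:
    im=read_camera(c); cv2.imwrite(f"pics/{c}0.png",im[:,:,::-1])
    p=camera_params(c); print(c,p["K"],p["camera_from_world"])
    for n in ["pot","cap_knob","tray","jar","cassette_1_mid"]:
        print(n,[(d["at"],round(d["confidence"],2)) for d in tip_of(c,n)])
print(read_time_s(),read_tcp_rot(),read_eef_pos(),read_qpos())
E
```

```text
pics
scene [[463.00995534   0.         257.20207495]
 [  0.         463.00995534 182.43823824]
 [  0.           0.           1.        ]] [[ 0.12760551 -0.99182066  0.00293592 -0.09791673]
 [-0.82570888 -0.10787291 -0.55368608  0.43790274]
 [ 0.549474    0.06822918 -0.8327203   1.33866725]
 [ 0.          0.          0.          1.        ]]
pot [([215.9, 200.5], 0.71)]
cap_knob [([214.2, 176.4], 0.87), ([328.7, 203.6], 0.6)]
tray []
jar [([377.3, 195.4], 0.77), ([276.8, 183.8], 0.76)]
cassette_1_mid [([336.8, 228.7], 0.77)]
top [[469.31846181   0.         254.04888977]
 [  0.         469.31846181 199.85875426]
 [  0.           0.           1.        ]] [[-3.45685441e-02 -9.99402258e-01  3.77024889e-04 -4.68443717e-02]
 [-9.77176351e-01  3.37206442e-02 -2.09736258e-01  4.85783299e-01]
 [ 2.09598176e-01 -7.61869689e-03 -9.77757925e-01  1.39149070e+00]
 [ 0.00000000e+00  0.00000000e+00  0.00000000e+00  1.00000000e+00]]
pot [([204.7, 214.4], 0.69), ([200.2, 213.7], 0.52)]
cap_knob [([197.6, 208.5], 0.71)]
tray [([118.7, 215.8], 0.88)]
jar [([264.1, 185.7], 0.71), ([370.0, 183.5], 0.54)]
cassette_1_mid [([336.8, 230.9], 0.61)]
wrist [[316.56759692   0.         257.62045571]
 [  0.         316.56759692 194.07156994]
 [  0.           0.           1.        ]] [[ 3.80975472e-01  9.24584903e-01  6.68508564e-04 -6.50537349e-01]
 [ 8.88192109e-01 -3.66180480e-01  2.77536725e-01 -3.51438310e-02]
 [ 2.56851061e-01 -1.05140921e-01 -9.60714796e-01  3.77156456e-01]
 [ 0.00000000e+00  0.00000000e+00  0.00000000e+00  1.00000000e+00]]
pot []
cap_knob []
tray [([160.1, 356.9], 0.83)]
jar []
cassette_1_mid []
0.9 [1.94145092e-01 9.80972825e-01 3.11280034e-06 8.95735705e-06] [0.24760591 0.60099532 0.25028935] [-1.27779815  0.38286982  0.04392411  1.59789946 -0.01786584  1.16120733
 -0.04991083]
```

View pics/scene0.png

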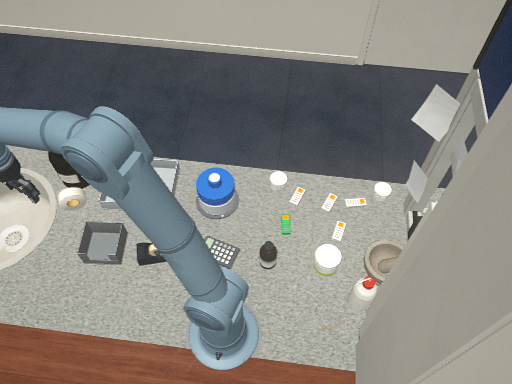

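View pics/top0.png

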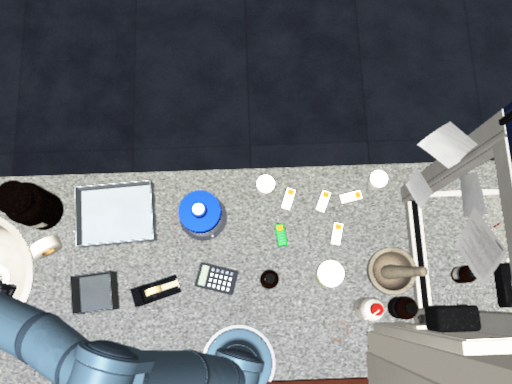

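View pics/wrist0.png

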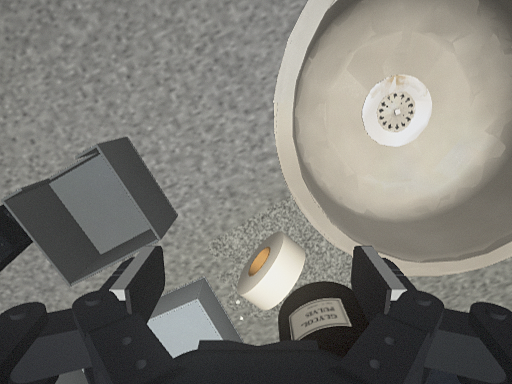

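```bash
cat > h.py <<'E'
from bench import *
import cv2, numpy as np
from scipy.spatial.transform import Rotation as R
def cam(c):
    p=camera_params(c); return np.array(p["K"]),np.array(p["camera_from_world"])
def ray(c,px,P=None):
    K,T=P or cam(c)
    d=T[:3,:3].T@np.linalg.solve(K,[px[0],px[1],1.]); o=-T[:3,:3].T@T[:3,3]
    return o,d
def at_z(c,px,z,P=None):
    o,d=ray(c,px,P); return o+d*(z-o[2])/d[2]
def tri(a,b):
    A=[];y=[]
    for o,d in (a,b):
        d=d/np.linalg.norm(d);M=np.eye(3)-np.outer(d,d);A.append(M);y.append(M@o)
    return np.linalg.lstsq(np.vstack(A),np.hstack(y),rcond=None)[0]
def proj(c,X,P=None):
    K,T=P or cam(c); v=K@(T[:3,:3]@np.array(X)+T[:3,3]); return v[:2]/v[2]
def down(yaw):  # tool z down; jaw (y) axis: tool x at angle yaw in world
    c,s=np.cos(yaw),np.sin(yaw)
    M=np.array([[c,s,0],[s,-c,0],[0,0,-1.]])
    return R.from_matrix(M).as_quat()
def save(c,name,box=None,f=1):
    im=read_camera(c)[:,:,::-1]
    if box: im=im[box[1]:box[3],box[0]:box[2]]
    im=cv2.resize(im,None,fx=f,fy=f,interpolation=cv2.INTER_CUBIC); cv2.imwrite(f"pics/{name}.png",im)
E
python3 - <<'E'
from h import *
np.set_printoptions(precision=4,suppress=True)
print(R.from_quat(read_tcp_rot()).as_matrix())
save("top","topcrop",(60,160,420,320),2.2)
save("scene","scenecrop",(190,160,420,280),3)
s=[214.2,176.4];t=[197.6,208.5]
print("knob",tri(ray("scene",s),ray("top",t)))
for n,p,z in [("tray",(118.7,215.8),0),("knob",t,.16)]: print(n,at_z("top",p,z))
im=read_camera("top");hsv=cv2.cvtColor(im,cv2.COLOR_RGB2HSV)
for q in [(288,198),(323,201),(350,197),(337,233),(281,235),(265,184),(379,179)]: print(q,at_z("top",q,.016))
for x in (.38,.5,.6,.7):
  for y in (-.4,-.2,0,.2): 
    print(x,y,[i is not None for i in (inverse_kinematics([x,y,.05],down(a)) for a in np.arange(-3,3.2,.6))])
E
```

```text
[[-0.9246  0.3809  0.    ]
 [ 0.3809  0.9246  0.    ]
 [-0.      0.     -1.    ]]
knob [0.4447 0.0981 0.1432]
tray [0.4581 0.3657 0.    ]
knob [0.4412 0.0976 0.16  ]
(288, 198) [ 0.4938 -0.1711  0.016 ]
(323, 201) [ 0.4803 -0.2809  0.016 ]
(350, 197) [ 0.4903 -0.3669  0.016 ]
(337, 233) [ 0.3774 -0.3177  0.016 ]
(281, 235) [ 0.3772 -0.1436  0.016 ]
(265, 184) [ 0.5418 -0.1004  0.016 ]
(379, 179) [ 0.5456 -0.4637  0.016 ]
0.38 -0.4 [True, True, True, True, True, True, True, True, True, True, True]
0.38 -0.2 [True, True, True, True, True, True, True, True, True, True, True]
0.38 0 [True, True, True, True, True, True, True, True, True, True, True]
0.38 0.2 [True, True, True, True, True, True, True, True, True, True, True]
0.5 -0.4 [True, True, True, True, True, True, True, True, True, True, True]
0.5 -0.2 [True, True, True, True, True, True, True, True, True, True, True]
0.5 0 [True, True, True, True, True, True, True, True, True, True, True]
0.5 0.2 [True, True, True, True, True, True, True, True, True, True, True]
0.6 -0.4 [True, True, True, True, True, True, True, True, True, True, True]
0.6 -0.2 [True, True, True, True, True, True, True, True, True, True, True]
0.6 0 [True, True, True, True, True, True, True, True, True, True, True]
0.6 0.2 [True, True, True, True, True, True, True, True, True, True, True]
0.7 -0.4 [True, True, True, True, True, True, True, True, True, True, True]
0.7 -0.2 [True, True, True, True, True, True, True, True, True, True, True]
0.7 0 [True, True, True, True, True, True, True, True, True, True, True]
0.7 0.2 [True, True, True, True, True, True, True, True, True, True, True]
```

View pics/topcrop.png

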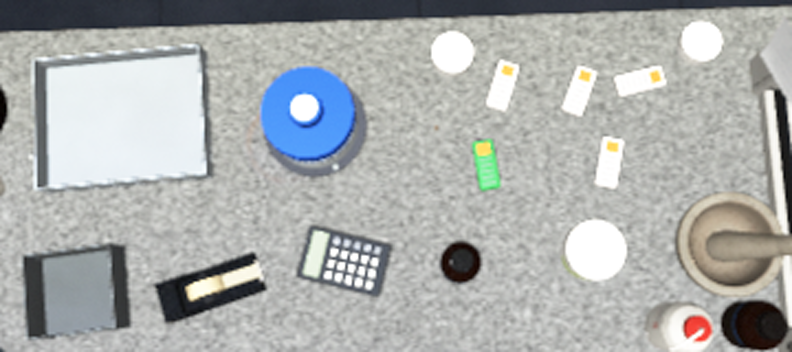

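View pics/scenecrop.png

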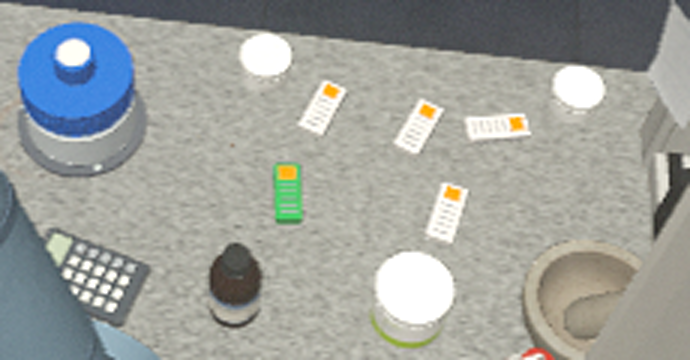

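```bash
cat >> h.py <<'E'
np.set_printoptions(precision=4,suppress=True)
E
python3 - <<'E'
from h import *
for a in np.arange(-3,3.2,.5):
    print(round(a,2), inverse_kinematics([.43,.098,.3],down(a)))
a=np.pi
t=read_time_s()
move_ptp([.40,.098,.33],down(a))
print(read_time_s()-t,read_qpos())
K,T=cam("wrist");print("cam centre",-T[:3,:3].T@T[:3,3],T[:3,:3].T@[0,0,1])
save("wrist","w1");save("top","t1");
for n in ["cap_knob","pot","cap"]: print(n,tip_of("wrist",n))
for n in ["tray","cassette_1_mid"]: print(n,tip_of("top",n))
E
```

```text
-3.0 [-0.7568 -0.0943  0.4183  2.0298  0.0411  1.1984  1.3572]
-2.5 [-0.7293 -0.0919  0.3923  2.0288  0.0377  1.198   1.8602]
-2.0 [-0.7048 -0.0898  0.3692  2.0279  0.0347  1.1977  2.3627]
-1.5 [-1.4862 -0.2645  1.0441  2.0486  0.2415  1.2375  2.6744]
-1.0 [ 1.2212 -0.1178 -1.4188  1.9677 -0.1253  1.1945 -2.7211]
-0.5 [ 0.8247 -0.0483 -1.0876  1.9729 -0.0461  1.1916 -2.3161]
0.0 [-0.9345 -0.1137  0.5841  2.0358  0.0671  1.2015 -1.9484]
0.5 [-0.9664 -0.1179  0.6135  2.0368  0.0727  1.2022 -1.4532]
1.0 [-0.9182 -0.1116  0.569   2.0353  0.0644  1.2011 -0.9461]
1.5 [-0.8919 -0.1084  0.5447  2.0344  0.0602  1.2006 -0.4424]
2.0 [-0.8542 -0.1041  0.5096  2.0332  0.0544  1.1999  0.0625]
2.5 [-0.8158 -0.1001  0.4736  2.0319  0.0489  1.1992  0.5673]
3.0 [-0.7766 -0.0962  0.4369  2.0305  0.0436  1.1986  1.0718]
1.925 [-0.8048 -0.1919  0.4101  2.0418  0.0798  1.2768  1.148 ]
cam centre [0.3293 0.0994 0.4523] [ 0.2781  0.0008 -0.9606]
cap_knob [{'at': [255.3, 210.8], 'confidence': 0.63}]
pot []
cap [{'at': [255.4, 197.4], 'confidence': 0.95}]
tray [{'at': [119.5, 217.5], 'confidence': 0.74}]
cassette_1_mid [{'at': [334.6, 233.1], 'confidence': 0.69}]
```

View pics/w1.png

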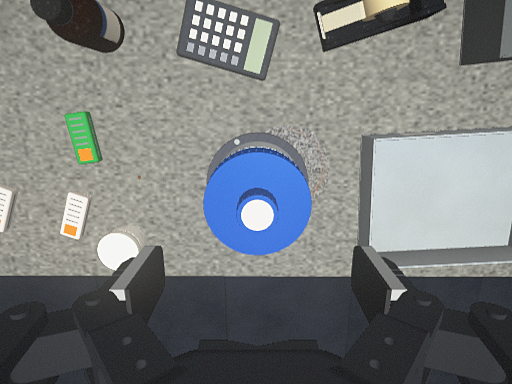

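View pics/t1.png

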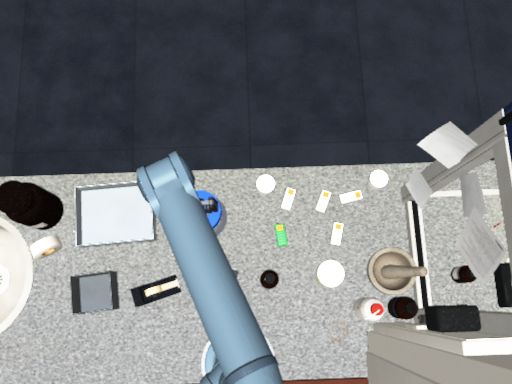

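```bash
python3 - <<'E'
from h import *
from scipy.optimize import least_squares
from scipy.ndimage import label,center_of_mass
obs=[]
for c,f,g in [("wrist","w1",(258,214)),("top","top0",(198,208)),("scene","scene0",(214,179))]:
    im=cv2.imread(f"pics/{f}.png"); m=(im.min(2)>200).astype(np.uint8)
    n,l,s,ce=cv2.connectedComponentsWithStats(m)
    k=l[g[1],g[0]];print(c,ce[k],s[k]); obs.append((c,ce[k],cam(c)))
f=lambda X:np.concatenate([(proj(c,X,P)-p) for c,p,P in obs])
r=least_squares(f,[.44,.1,.15]);print("white top",r.x,r.fun)
# blue flat rim: fit circle r .062 at z, outline in wrist lower part
im=cv2.imread("pics/w1.png").astype(int)
b=((im[:,:,0]-im[:,:,2]>70)&(im[:,:,0]>110)).astype(np.uint8)
cs,_=cv2.findContours(b,cv2.RETR_EXTERNAL,cv2.CHAIN_APPROX_NONE);cc=max(cs,key=cv2.contourArea)[:,0,:].astype(float)
print(cc.min(0),cc.max(0))
cc=cc[cc[:,1]>205]+0.0
P=obs[0][2]
def g(X):
    out=[]
    for p in cc:
        q=at_z("wrist",p,X[2],P);out.append(np.hypot(q[0]-X[0],q[1]-X[1])-.062)
    return np.array(out)*1000
r=least_squares(g,[.44,.1,.14],loss="soft_l1");print("rim",r.x,np.abs(r.fun).mean())
E
```

```text
wrist [256.869  214.8041] [241 200  33  31 786]
top [197.8033 208.4098] [192 203  13  12 122]
scene [213.88   177.1733] [209 173  11   9  75]
white top [0.4431 0.0982 0.1386] [ 0.1253  0.4641  0.4621  0.8486 -0.1508  0.4499]
[203. 147.] [311. 254.]
rim [0.4444 0.0981 0.1029] 0.27647696443048136
```

```bash
cat >> h.py <<'E'
def F(): return np.array(read_ft_force()),np.array(read_ft_torque())
def turn(x,y,z0,yaw0,total,step=0.4,pitch=.011/(2*np.pi)):
    n=int(np.ceil(total/step))
    for i in range(1,n+1):
        a=total*i/n
        movel([x,y,z0+a*pitch],down(yaw0+a),speed=0.15)
        f,m=F()
        if i%2==0 or abs(m[2])>1.5: print(round(a,2),"q7",round(read_qpos()[6],2),"F",f,"Mz",round(m[2],3),"gap",round(read_finger_gap(),4),"t",round(read_time_s(),2))
        if np.linalg.norm(f)>30 or read_finger_gap()<.035: print("STOP",f); return a
    return total
E
python3 - <<'E'
from h import *
x,y,zk=.4437,.0981,.1225
q=list(read_qpos()); print(F())
move_ptp([x,y,.22],down(-.45)); print(read_qpos(),read_time_s())
save("wrist","w2")
movel([x,y,.16],down(-.45)); 
for z in (.145,.137,.130):
    movel([x,y,z],speed=.06); print(z,F()[0])
move_gripper(.04,effort=50); print(read_finger_gap(),F(),read_time_s(),read_eef_pos(),read_qpos())
save("wrist","w3");save("scene","s3",(150,130,300,260),4)
E
```

```text
(array([-0.4592, -0.0087, -0.187 ]), array([-0.0034, -0.0128, -0.0508]))
[-1.7173  0.1096  1.507   2.1214 -0.1289  1.0169 -2.1632] 6.1083
0.145 [-0.3538  0.3865  1.1965]
0.137 [-0.2911 -0.1083 -0.0531]
0.13 [-0.8159  0.4003 -0.5755]
0.043284121724956895 (array([0.1631, 0.8368, 2.5728]), array([-0.018 ,  0.0505, -0.0226])) 8.2083 [0.4442 0.0983 0.1304] [-1.3047  0.3317  1.1336  2.193  -0.4059  0.8451 -1.9364]
```

View pics/w3.png

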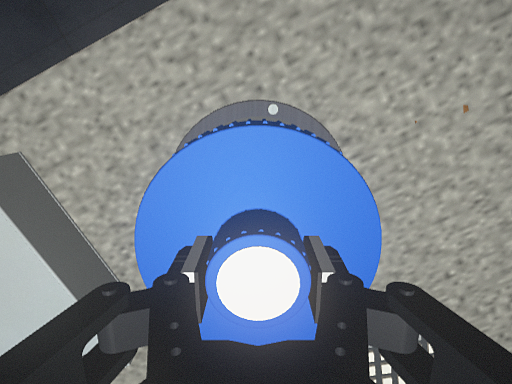

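View pics/s3.png

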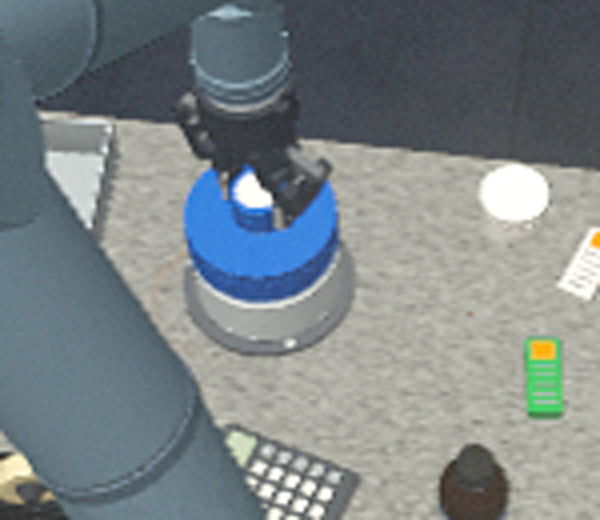

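```bash
python3 - <<'E'
from h import *
p=read_eef_pos()
print(turn(.4442,.0983,.1304,-.45,0.8))
print(read_qpos())
E
```

```text
0.8 q7 -1.26 F [ 0.4166 -0.5172  2.0596] Mz 0.096 gap 0.0436 t 9.41
0.8
[-1.1596  0.2513  0.9456  2.1879 -0.278   0.8242 -1.2606]
```

```bash
python3 - <<'E'
from h import *
k=.011/(2*np.pi)
try: print(turn(.4442,.0983,.1304+.8*k,.35,3.6,step=.6))
except MotionError as e: print(e)
print(read_qpos(),read_eef_pos(),R.from_quat(read_tcp_rot()).as_euler("zyx"))
save("wrist","w4")
E
```

```text
1.2 q7 -0.16 F [-0.9302  1.0114  1.931 ] Mz 0.089 gap 0.0436 t 10.91
2.4 q7 0.99 F [-1.7294 -0.4851  1.3922] Mz 0.121 gap 0.044 t 12.41
3.6 q7 2.15 F [-2.6453  0.4584  3.0315] Mz 0.08 gap 0.0434 t 13.91
3.6
[-0.6782  0.1647  0.3978  2.1668 -0.0864  0.8254  2.1515] [0.4439 0.0982 0.138 ] [ 2.3344 -0.0007  3.1413]
```

View pics/w4.png

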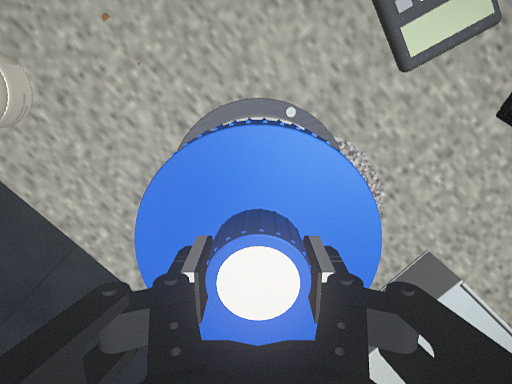

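```bash
python3 - <<'E'
from h import *
k=.011/(2*np.pi); z1=.1304+4.4*k
move_gripper(.085); p=read_eef_pos(); movel([.4442,.0983,z1+.035])
q=np.array(read_qpos()); q[6]=-2.6; move_j(q)
M=R.from_quat(read_tcp_rot()).as_matrix(); yaw=np.arctan2(M[1,0],M[0,0]); print("yaw",yaw,read_eef_pos(),read_time_s())
save("wrist","w5")
print(np.asarray([d["at"] for d in tip_of("wrist","cap_knob")]))
movel([.4442,.0983,z1],down(yaw),speed=.08); print(F(),read_qpos())
move_gripper(.04,effort=50); print(read_finger_gap(),F(),read_time_s())
try: print(turn(.4442,.0983,z1,yaw,4.7,step=.6))
except MotionError as e: print(e)
print(read_qpos(),read_eef_pos(),yaw)
save("wrist","w6");save("scene","s6",(150,130,300,260),4)
E
```

```text
yaw -0.772094483753228 [0.4447 0.0986 0.1735] 18.7417
[[256.2 233.5]]
(array([ 0.4911, -0.1949, -0.5537]), array([-0.0633,  0.0117, -0.0444])) [-0.6791  0.1652  0.399   2.1665 -0.0867  0.825  -2.569 ]
0.04362533073874981 (array([-0.2307, -0.0298,  3.272 ]), array([-0.0688,  0.2894, -0.0865])) 19.8917
1.18 q7 -1.42 F [-0.827   0.3646  5.0931] Mz 0.153 gap 0.0434 t 21.37
2.35 q7 -0.27 F [-2.4816  1.5542  7.9587] Mz 0.142 gap 0.0438 t 22.85
3.53 q7 0.88 F [-1.2345  0.2368  6.1782] Mz 0.226 gap 0.0439 t 24.33
4.7 q7 2.03 F [-2.8662 -0.1966  6.571 ] Mz 0.245 gap 0.0434 t 25.81
4.7
[-0.2408  0.1518 -0.0727  2.1406  0.0151  0.8495  2.0348] [0.4443 0.0985 0.1469] -0.772094483753228
```

View pics/w6.png

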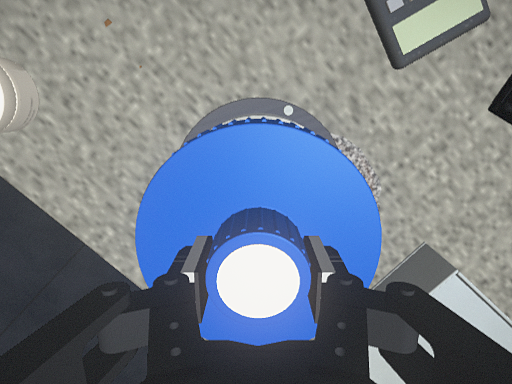

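View pics/s6.png

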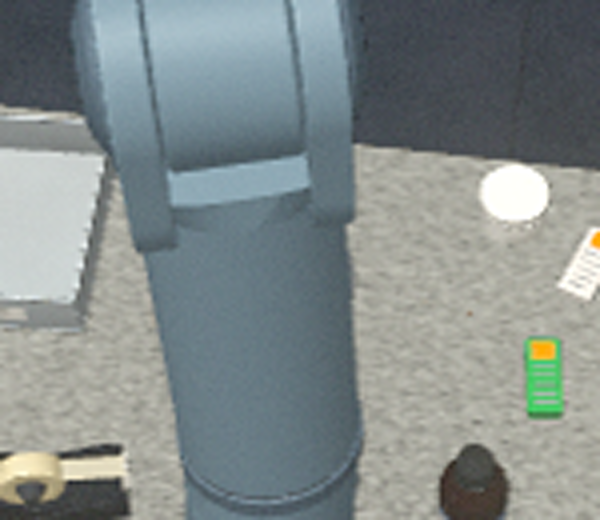

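```bash
python3 - <<'E'
from h import *
k=.011/(2*np.pi); z1=.1304+9.1*k+.0008
move_gripper(.085); movel([.4442,.0983,z1+.035]); print(F())
q=np.array(read_qpos()); q[6]=-.9; move_j(q)
M=R.from_quat(read_tcp_rot()).as_matrix(); yaw=np.arctan2(M[1,0],M[0,0]); print("yaw",yaw,read_eef_pos(),read_time_s())
P=cam("wrist"); im=read_camera("wrist"); cv2.imwrite("pics/w7.png",im[:,:,::-1])
m=(im.min(2)>200).astype(np.uint8); n,l,s,ce=cv2.connectedComponentsWithStats(m)
for i in range(1,n):
    if s[i][4]>400: print(ce[i],s[i], at_z("wrist",ce[i],.137+9.1*k,P))
movel([.4442,.0983,z1],down(yaw),speed=.08); print(F())
move_gripper(.04,effort=60); print(read_finger_gap(),F(),read_time_s())
print(turn(.4442,.0983,z1,yaw,1.3,step=.33))
print(read_qpos(),read_eef_pos(),yaw,F())
for dz in (.003,.006,.01):
    movel([.4442,.0983,z1+1.3*k+dz],speed=.03); print(dz,read_eef_pos(),F(),read_finger_gap())
    if F()[0][2]<-8: print("pulling");break
save("wrist","w8")
E
```

```text
(array([-0.1718, -0.3989, -0.6116]), array([0.0159, 0.0386, 0.0536]))
yaw 0.9877741938246511 [0.4446 0.0984 0.1824] 29.2833
[256.3295 244.0232] [ 224  214   66   61 3150] [0.4435 0.0989 0.1529]
[455.1173 293.0089] [ 426  277   55   35 1236] [0.5183 0.0145 0.1529]
(array([ 0.0696,  0.4993, -0.5454]), array([-0.032 ,  0.0038, -0.0019]))
0.043131961800336176 (array([-0.8698, -0.1304,  5.5093]), array([0.1055, 0.381 , 0.1421])) 30.3833
0.65 q7 -0.27 F [-1.4168 -0.065   5.5581] Mz 0.107 gap 0.0435 t 31.33
1.3 q7 0.37 F [-1.2776 -0.4234  5.6159] Mz 0.179 gap 0.0434 t 32.28
1.3
[-0.1263  0.1526 -0.1942  2.133   0.0389  0.8588  0.3745] [0.4444 0.0986 0.1502] 0.9877741938246511 (array([-1.2776, -0.4234,  5.6159]), array([0.0508, 0.5162, 0.1786]))
0.003 [0.4438 0.0981 0.152 ] (array([-0.0788,  0.6904, -2.7332]), array([0.0703, 0.0215, 0.0231])) 0.043489503503174536
0.006 [0.444  0.0982 0.1553] (array([ 0.275 ,  0.6585, -1.8757]), array([ 0.0746,  0.0947, -0.0142])) 0.04366781917456248
0.01 [0.4446 0.0983 0.1598] (array([-0.6351, -0.1714, -2.4526]), array([-0.0661, -0.0018,  0.0144])) 0.0432569742572755
```

View pics/w8.png

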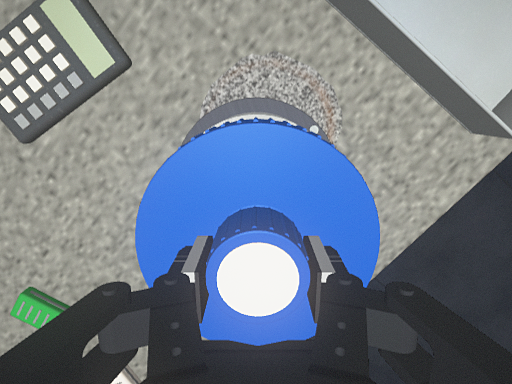

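```bash
python3 - <<'E'
from h import *
movel([.4442,.0983,.20],speed=.08); print(F(),read_finger_gap(),read_time_s())
print([d for d in tip_of("wrist","tray")])
save("wrist","w9");save("scene","s9")
im=cv2.imread("pics/top0.png").astype(int)
P=cam("top")
# bright floor
m=((im.min(2)>185)).astype(np.uint8); m[:, :60]=0
n,l,s,ce=cv2.connectedComponentsWithStats(m); i=l[213,116]; print(s[i],ce[i],at_z("top",ce[i],.003,P))
r=cv2.minAreaRect(np.argwhere(l==i)[:,::-1].astype(np.float32)); print(r)
for c in cv2.boxPoints(r): print(c,at_z("top",c,.003,P)[:2])
cv2.imwrite("pics/tray.png",cv2.resize(im[170:255,65:165].astype(np.uint8),None,fx=7,fy=7,interpolation=cv2.INTER_CUBIC))
E
```

```text
(array([-0.581 , -0.2039, -1.8903]), array([-0.0227,  0.0177,  0.0126])) 0.04305429499882508 33.775
[]
[  81  185   73   61 3880] [116.5982 214.875 ] [0.4608 0.3716 0.003 ]
((116.16802978515625, 214.84835815429688), (54.77412033081055, 73.33395385742188), 84.80557250976562)
[ 77.1721 190.8934] [0.543  0.4995]
[150.2049 184.2541] [0.5568 0.2667]
[155.1639 238.8033] [0.3806 0.2491]
[ 82.1311 245.4426] [0.3676 0.4763]
```

View pics/tray.png

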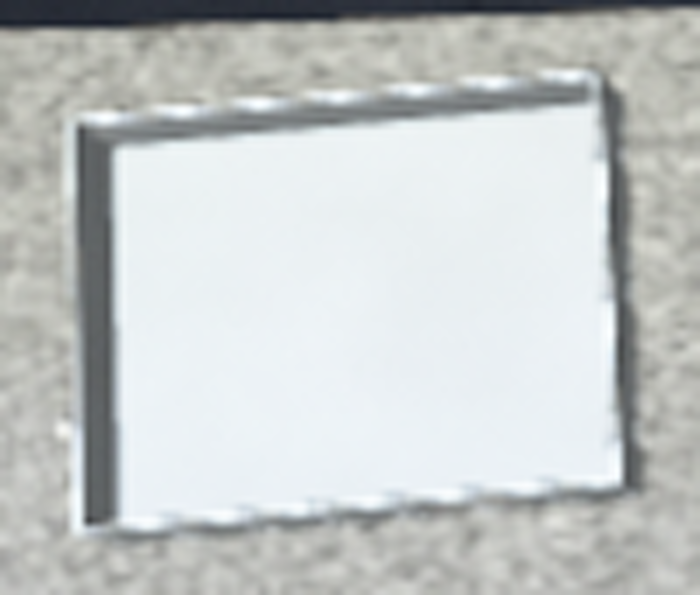

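View pics/s9.png

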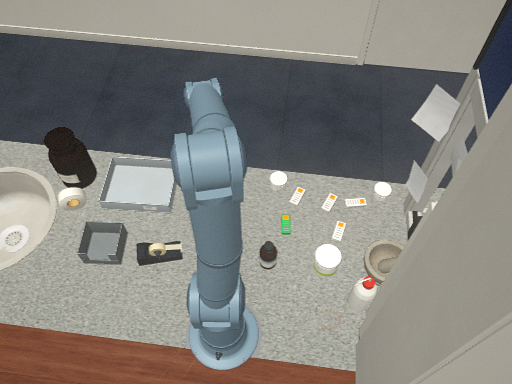

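```bash
python3 - <<'E'
from h import *
P=cam("top")
C=np.array([at_z("top",p,.052,P) for p in [(75.7,187.9),(150.7,180.7),(154.3,240),(76.4,245.7)]]); print(C,C.mean(0))
tx,ty=C.mean(0)[:2]
movel([tx,ty,.20],speed=.2); print(read_time_s(),read_finger_gap(),F()[0],read_eef_pos())
save("wrist","w10");save("scene","s10",(60,110,260,260),3)
E
```

```text
[[0.5406 0.4859 0.052 ]
 [0.5555 0.2546 0.052 ]
 [0.3703 0.2416 0.052 ]
 [0.3612 0.4757 0.052 ]] [0.4569 0.3644 0.052 ]
35.4083 0.043188349806796644 [ 0.0397 -0.2815 -1.0294] [0.4574 0.3626 0.1997]
```

View pics/w10.png

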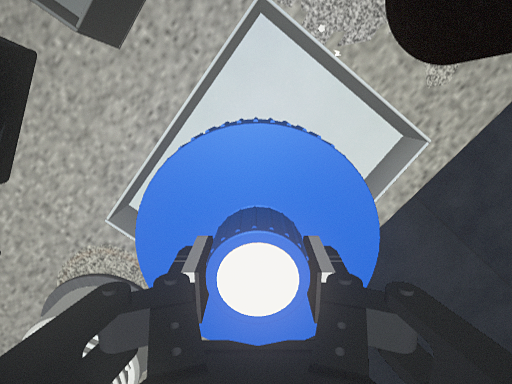

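View pics/s10.png

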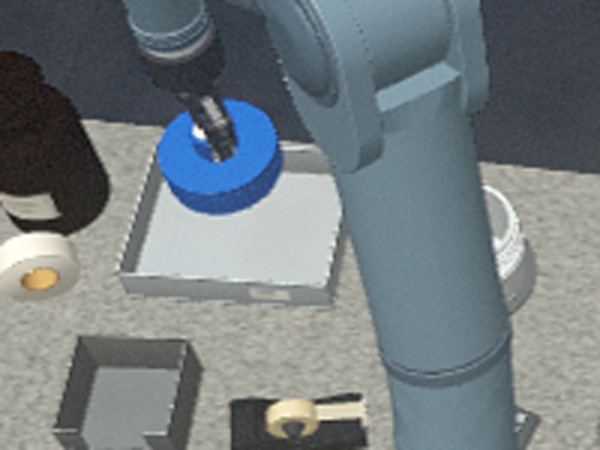

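```bash
python3 - <<'E'
from h import *
x,y=.457,.3635
movel([x,y,.085],speed=.12); print(F()[0],read_finger_gap())
z=.077
while z>.058:
    movel([x,y,z],speed=.04); f=F()[0]; print(z,f)
    if f[2]>2.5: break
    z-=.002
move_gripper(.085); print(F()[0],read_finger_gap())
movel([x,y,.17],speed=.15); print(read_time_s())
save("wrist","w11");save("scene","s11",(60,110,260,260),3)
print(tip_of("scene","cap_knob"))
E
```

```text
[ 0.059   0.7915 -0.6002] 0.04362233122985869
0.077 [ 0.4812  0.1939 -2.1062]
0.075 [ 0.0878  0.2199 -0.9613]
0.073 [-0.6494  0.0939 -3.5786]
0.071 [-0.0529 -0.2753 -2.3109]
0.06899999999999999 [ 0.2594  0.08   -1.6105]
0.06699999999999999 [ 0.3768 -0.6408 -2.9802]
0.06499999999999999 [-2.6192 -2.8451  7.7822]
[ 0.4452  0.0365 -0.1522] 0.08484173422653621
39.8083
[{'at': [140.5, 176.6], 'confidence': 0.92}, {'at': [353.2, 198.9], 'confidence': 0.69}, {'at': [277.0, 184.5], 'confidence': 0.26}]
```

View pics/w11.png

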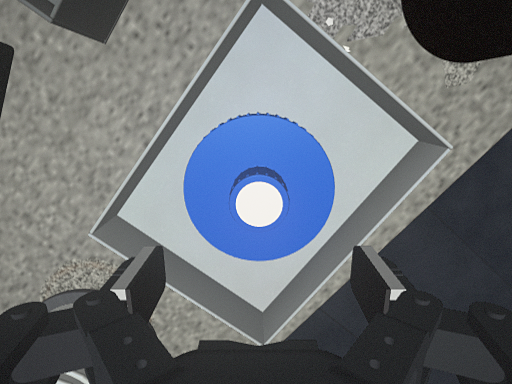

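View pics/s11.png

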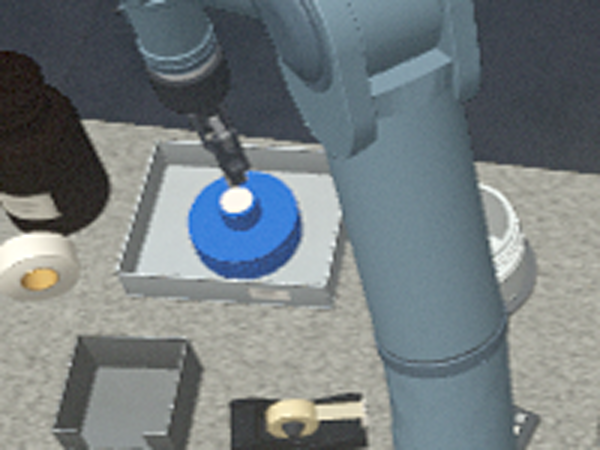

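```bash
python3 - <<'E'
from h import *
movel([.457,.3635,.25],speed=.25)
move_ptp([.40,-.26,.34],down(np.pi)); print(read_time_s(),read_qpos())
P=cam("wrist"); save("wrist","w12")
for d in tip_of("wrist","cassette_1_mid"): print(d, at_z("wrist",d["at"],.008,P))
save("top","t12",(60,160,420,320),2.2)
E
```

```text
42.6833 [ 0.204  -0.0325  0.279   1.8969  0.0092  1.2766  2.0527]
{'at': [218.4, 131.6], 'confidence': 0.89} [ 0.3691 -0.3137  0.008 ]
```

View pics/w12.png

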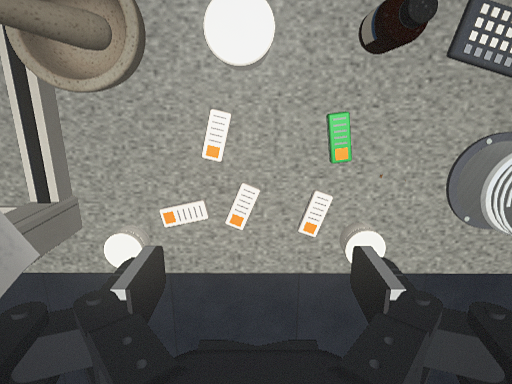

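View pics/t12.png

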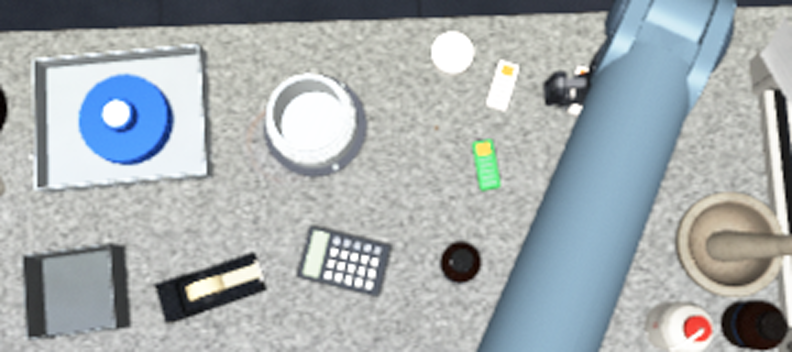

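```bash
cat >> h.py <<'E'
def rectify(im,P,z,cx,cy,half=.28,res=.0005):
    K,T=P; n=int(2*half/res)
    # map pixel (u,v): x=cx+half - v*res ; y=cy+half-u*res
    A=np.array([[0,-res,cx+half],[-res,0,cy+half],[0,0,z],[0,0,1]])
    H=K@T[:3]@A
    return cv2.warpPerspective(im,H,(n,n),flags=cv2.INTER_LINEAR|cv2.WARP_INVERSE_MAP), lambda uv:(cx+half-uv[1]*res, cy+half-uv[0]*res)
def find_cass(cx=.44,cy=-.26,half=.28,name=None):
    P=cam("wrist"); im=read_camera("wrist")
    if name: cv2.imwrite(f"pics/{name}.png",im[:,:,::-1])
    r,to=rectify(im,P,.016,cx,cy,half)
    hsv=cv2.cvtColor(r,cv2.COLOR_RGB2HSV)
    white=(r.min(2)>205); orange=(hsv[:,:,0]>8)&(hsv[:,:,0]<24)&(hsv[:,:,1]>150)&(hsv[:,:,2]>180)
    m=cv2.morphologyEx((white|orange).astype(np.uint8),cv2.MORPH_CLOSE,np.ones((11,11)))
    m=cv2.morphologyEx(m,cv2.MORPH_OPEN,np.ones((9,9)))
    n,l,s,ce=cv2.connectedComponentsWithStats(m); out=[]
    for i in range(1,n):
        if not 2500<s[i][4]<14000: continue
        rr=cv2.minAreaRect(np.argwhere(l==i)[:,::-1].astype(np.float32)); w,h=sorted(rr[1])
        o=(orange&(l==i)).sum()
        if not(48<w<80 and 120<h<165 and o>200): continue
        b=cv2.boxPoints(rr); e=(b[1]-b[0],b[2]-b[1]); e=max(e,key=np.linalg.norm)
        x,y=to(rr[0]); yaw=np.arctan2(-e[0],-e[1])%np.pi
        out.append((round(float(x),4),round(float(y),4),round(float(yaw),3),round(w*.5,1),round(h*.5,1),int(o)))
    return out
E
python3 - <<'E'
from h import *
for o in find_cass(): print(o)
E
```

```text
(0.4896, -0.1724, 2.794, 28.0, 68.2, 924)
(0.478, -0.2815, 2.737, 28.0, 68.2, 925)
(0.4894, -0.3689, 1.787, 28.4, 68.0, 917)
(0.3738, -0.3167, 2.908, 28.3, 67.7, 911)
```

```bash
cat >> h.py <<'E'
POT=(.4441,.0983)
def pick(x,y,yaw,open_=.055,zg=.022):
    move_ptp([x,y,.12],down(yaw)); move_gripper(open_,effort=45)
    movel([x,y,.045],down(yaw),speed=.15)
    for z in (.034,.028,zg):
        movel([x,y,z],speed=.06); f=F()[0]
        if f[2]>4: print("contact",z,f); break
    move_gripper(.015,effort=45); print("gap",read_finger_gap(),F()[0])
    movel([x,y,.05],speed=.1); g=read_finger_gap(); print("lift gap",g,F()[0])
    return g
def drop(yaw,zd,open_=.046):
    x,y=POT
    p=read_eef_pos(); movel([p[0],p[1],.20],speed=.25)
    print("gap",read_finger_gap())
    movel([x,y,.20],down(yaw),speed=.25); print("over pot gap",read_finger_gap(),"t",read_time_s())
    if read_finger_gap()<.02: print("LOST"); return False
    z=.145
    while True:
        movel([x,y,z],speed=.1); f=F()[0]
        if np.linalg.norm(f)>5: print("contact",z,f); break
        if z<=zd+1e-6: break
        z=max(zd,z-.02)
    print("release z",z,F()[0]); move_gripper(open_); pause(.1); print("F",F()[0],read_finger_gap())
    movel([x,y,.20],speed=.2); return True
E
python3 - <<'E'
from h import *
g=pick(.3738,-.3167,2.908); print(read_time_s(),read_qpos())
save("wrist","w13")
E
```

```text
gap 0.02858606475997691 [-0.4569 -0.7844  1.2929]
lift gap 0.028758269296191862 [-0.849  -0.5514 -0.5269]
46.4583 [ 0.3386  0.3898  0.3173  2.126  -0.1971  0.6519  2.128 ]
```

View pics/w13.png

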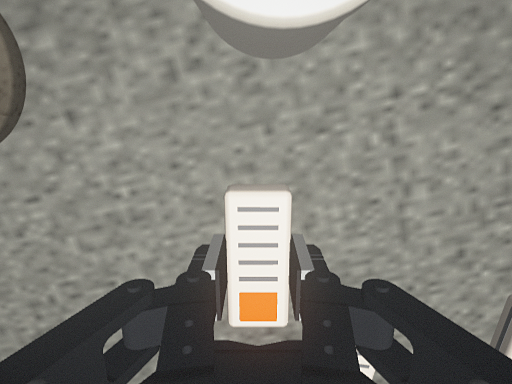

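```bash
python3 - <<'E'
from h import *
print(drop(2.908,.092)); print(read_time_s())
save("wrist","w14")
movel([.36,.0983,.32],down(np.pi),speed=.3); save("wrist","w15"); print(read_time_s())
E
```

```text
gap 0.028636470260626705
over pot gap 0.02848204050888266 t 49.0917
release z 0.092 [ 0.5911 -0.329  -0.513 ]
F [-0.346  -0.644  -0.4309] 0.045977621420346525
True
51.875
52.6167
```

View pics/w15.png

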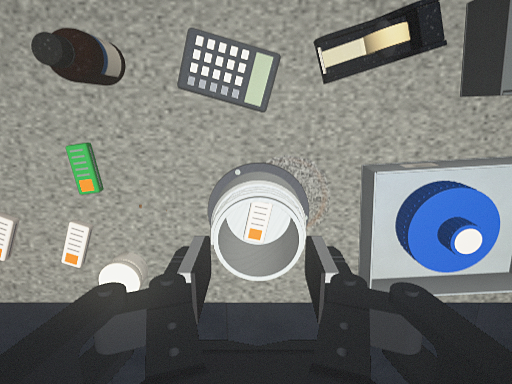

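```bash
python3 - <<'E'
from h import *
move_ptp([.40,-.26,.34],down(np.pi)); c=find_cass(name="w16"); print(c)
c=[k for k in c if k[0]>.3]
t=max(c,key=lambda k:k[1]); print("target",t)
g=pick(*t[:3]); print(read_time_s())
if g>.024: print(drop(t[2],.092))
save("wrist","w17"); print(read_time_s())
E
```

```text
[(0.4895, -0.1722, 2.797, 27.9, 67.7, 924), (0.4782, -0.2814, 2.737, 27.9, 67.8, 922), (0.4895, -0.3688, 1.791, 28.1, 67.7, 929)]
target (0.4895, -0.1722, 2.797, 27.9, 67.7, 924)
gap 0.02875635277385135 [-0.4417 -0.1305  0.3524]
lift gap 0.02857209441314524 [-0.2225  0.2105 -0.3547]
57.525
gap 0.02867664787928448
over pot gap 0.02896150497063059 t 59.525
release z 0.092 [ 0.3797 -0.3676  0.6099]
F [ 0.8654 -0.5456 -1.6265] 0.04589262556360368
True
62.3583
```

View pics/w16.png

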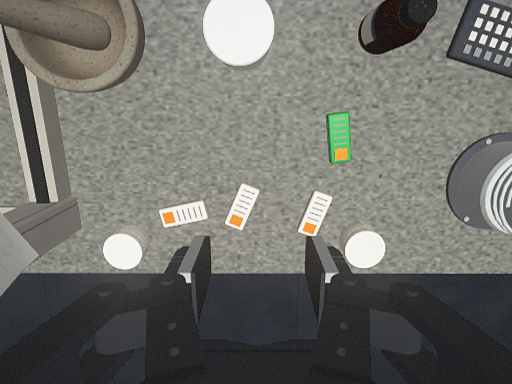

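View pics/w17.png

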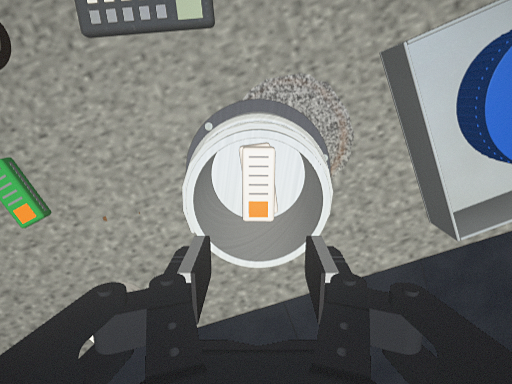

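```bash
python3 - <<'E'
from h import *
move_ptp([.40,-.26,.34],down(np.pi)); c=find_cass(name="w18"); print(c)
t=max(c,key=lambda k:k[1]); print("target",t)
g=pick(*t[:3]); print(read_time_s())
if g>.024: print(drop(t[2],.092))
save("wrist","w19"); print(read_time_s())
E
```

```text
[(0.4782, -0.2815, 2.737, 28.2, 68.5, 922), (0.4894, -0.3688, 1.787, 28.8, 67.9, 912)]
target (0.4782, -0.2815, 2.737, 28.2, 68.5, 922)
gap 0.029398909547771662 [-1.3495  0.2136  0.7002]
lift gap 0.02867598010551041 [ 0.0175  0.2095 -0.138 ]
67.3
gap 0.028622260065367694
over pot gap 0.02887923249976285 t 69.725
release z 0.092 [-0.2681 -0.3597 -0.6338]
F [ 0.2451  0.0775 -0.1791] 0.04602458128465428
True
72.5583
```

View pics/w19.png

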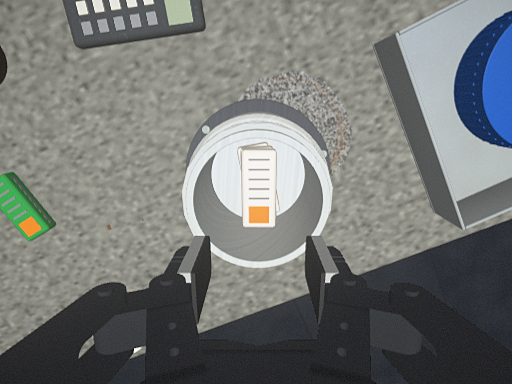

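```bash
python3 - <<'E'
from h import *
move_ptp([.40,-.26,.34],down(np.pi)); c=find_cass(name="w20"); print(c)
t=max(c,key=lambda k:k[1]); print("target",t)
g=pick(*t[:3]); print(read_time_s())
if g>.024: print(drop(2.75,.094))
save("wrist","w21"); print(read_time_s())
movel([.40,.0,.34],down(np.pi),speed=.3)
save("wrist","w22")
move_ptp([.40,-.26,.34],down(np.pi)); print(find_cass(name="w23"))
move_j([-1.278,.383,.044,1.598,-.018,1.161,-.05])
save("top","t23",(60,160,420,320),2.2);save("scene","s23"); print(read_time_s())
E
```

```text
[(0.4894, -0.369, 1.789, 29.2, 68.6, 894)]
target (0.4894, -0.369, 1.789, 29.2, 68.6, 894)
gap 0.028985197322680067 [0.7547 0.0458 1.6873]
lift gap 0.028756326420184015 [ 1.1621 -0.1864 -0.9445]
77.5917
gap 0.028487782677409687
over pot gap 0.02865630922039641 t 80.375
release z 0.094 [-0.4488 -0.3533 -1.037 ]
F [0.0109 0.7088 0.809 ] 0.04570365321937407
True
83.175
[]
88.2167
```

View pics/w21.png

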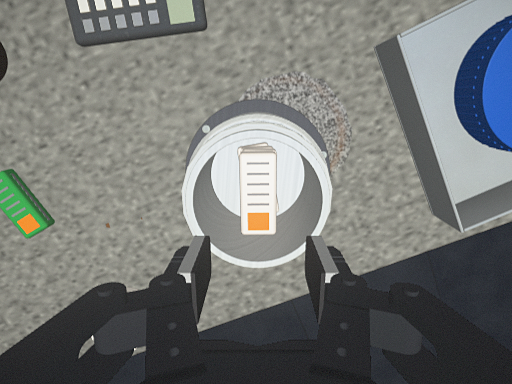

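View pics/w23.png

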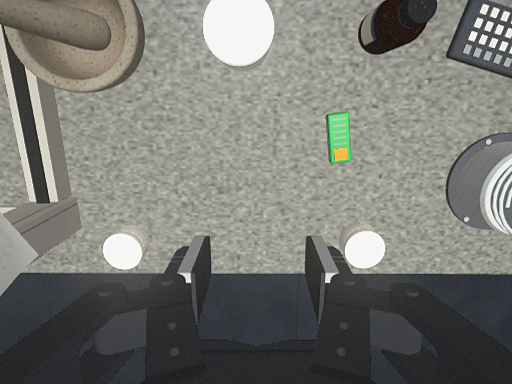

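View pics/t23.png

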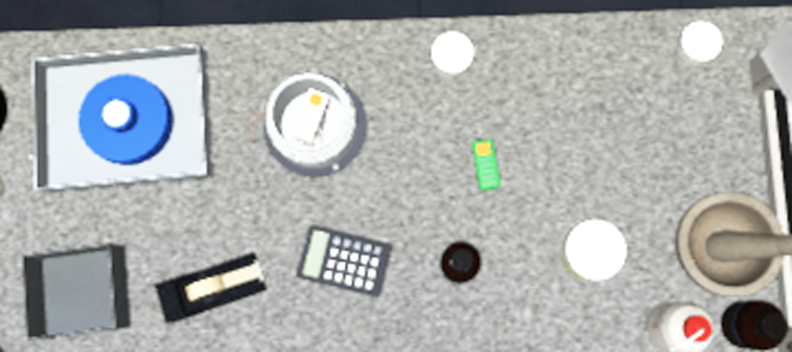

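View pics/s23.png

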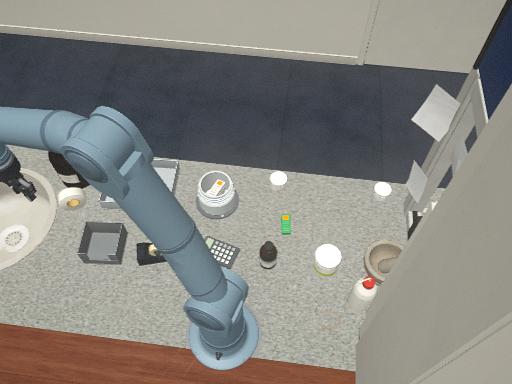

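```bash
python3 - <<'E'
from h import *
print(F(),read_finger_gap()); sign_off(); print(read_time_s())
E
```

```text
(array([ 0.6675,  0.5301, -0.0821]), array([ 0.0249, -0.0046, -0.0113])) 0.04577769348555712
the job is handed in; nothing more can be done
the job is handed in; nothing more can be done
```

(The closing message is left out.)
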